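# Hang up the washed test-station gear to dry

### The arm

A 7-joint arm with a two-finger parallel gripper is mounted at the origin on the work surface. World frame = base frame: x ahead of the robot, y to its left, z up, the work surface at z = 0. Lengths are in m, angles in rad, forces in N, time in s.
With the tool pointing down it reaches from about 0.35 to 0.9 m from the base axis. Payload 8.1 kg.
Tool frame: the origin (TCP) lies on the centre line of the jaws, within the pads' length; the fingertips stand 11 mm ahead of it and the grasp point (between the pads) lies 8 mm behind it (arm.nose_length is the distance from the TCP to the fingertips, in m); z points along the fingers, y is the line along which they close (so a half turn about z gives the same grasp; the last joint's range is limited). The gripper opens to 92 mm and grips with 3 to 60 N. Pads are 19 mm wide; open, the fingers measure 130 mm over their backs; the gripper's body (75 mm by 190 mm) begins 47 mm behind the grasp point.
Start: joints at [-1.324, 0.434, 0.025, 1.573, -0.012, 1.134, -0.075], TCP at [0.214, 0.587, 0.238] pointing down, gripper open.
Joint ranges: [-2.62, 2.62], [-0.44, 2.09], [-1.27, 1.32], [0.08, 2.57], [-1.32, 4.46], [0.12, 2], [-2.74, 2.74]. Speed limits (rad/s): [2.22, 2.22, 3.01, 3.01, 3.14, 3.14, 3.14].

### API

Orientations are given as a rotation vector (axis times angle).
In Python, from cell import arm gives the robot as it stands.
- The arm moves only by the tool jog_arm, never from a script. Its argument "moves" is a list of rows, each a list of 4 numbers: the shift along the tool's x, y, z in m, then the turn about the tool's z in rad. In form: [[tx, ty, tz, spin], ...]. A call has 1 to 20 rows; each row is the pose to reach, as a shift and turn from the pose commanded when the call began, along the tool's axes at that moment; what a row does not reach only later rows make up. A row lasts 1/8 s, in which the tool goes at most 62.5 mm and 10.7 degrees, less where a joint would pass 70% of its speed; a pose out of reach is approached as far as the arm can. A call with a gripper value outside its range is refused whole. "hand" is the finger opening in m, from 0 to 0.0918, set as the call begins (left out, the last holds). The fingers move at their own pace and stop on an object; "newtons" is the grip in N (left out, the last holds). Time passes only in rows, so rows that repeat a pose let the fingers close. It gives the time, the measured TCP pose, the force, the opening and the grip force at its end, in the units of the state.
- arm.observe(): the state, without advancing time (a new reading comes with each control period).
- arm.get_image(name): name is "scene" or "top"; returns a dict with "color" (480x640x3 uint8, red, green, blue), "z_map" (480x640 float32, m along the optical axis (not along the pixel's ray), 0 where there is no reading), "fx", "fy", "cx", "cy" (pixels), "rvec" (rotation vector, rad) and "tvec" (3), from world to camera coordinates, as OpenCV has them. Camera axes: x right, y down, z forward; pixel columns grow to the right and rows downward; lengths in m; the calibration is good to about 2 mm. A picture is of the moment at which its call begins.
- arm.sign_off(): hands the job in; it is judged then, once.
The state is a dict: "clock": time; "joints": joint angles; "dq": joint speeds; "joint_efforts": joint torques, N m; "position": TCP position; "ee_rot": TCP orientation; "force": force on the tool from outside, world axes, zero at the start; "ft_torque": the same for the moment, N m; "width": opening from 0.0 (shut) to 1.0 (fully open); "gripper_force": force on a finger pad.
Only numpy, scipy, OpenCV 4.12 (cv2) and the standard library are available. Lean on these libraries where they do the work, as an engineer would, in place of code of your own. Each camera call takes 0.05 s, during which the arm holds its last target. There are 200 camera calls.

### The job

Hang each blue tube caddy by its handle on a hook, one caddy to a hook, and drape each headband over the rail by its forehead pad, with its legs hanging on either side of the bar and no two headbands touching. When everything hangs freely, push the blower's red lever all the way back, away from you, to start the drying. Leave everything else on the table where it is.

Things in the scene. Friction and masses are not known exactly. Their poses are not given: they have to be found in the camera images.
- caddy_a: Washed blue plastic tube caddy, 180 g. Open bin 70 (x) x 100 (y) x 45 mm high; across its middle stands a handle plate 12 mm thick in the caddy's y-z plane: two posts carry a grip beam 92 mm long (y), 30 mm tall, its top 131 mm above the bottom. Origin: centre of the bottom, z up. Front and back alike. Starts upright on the table, turned up to 0.5 rad.
- caddy_a_eye (a point): Middle of the underside of the caddy's grip beam, 101 mm above the bottom: the spot that rests on a hook. Below it is the handle's window, through the plate along x: 64 mm wide (y) and 56 mm high, 45 to 101 mm above the caddy's bottom. Same axes as the caddy.
- caddy_b: Washed blue plastic tube caddy, 180 g. Open bin 70 (x) x 100 (y) x 45 mm high; across its middle stands a handle plate 12 mm thick in the caddy's y-z plane: two posts carry a grip beam 92 mm long (y), 30 mm tall, its top 131 mm above the bottom. Origin: centre of the bottom, z up. Front and back alike. Starts upright on the table, turned up to 0.5 rad.
- caddy_b_eye (a point): Middle of the underside of the caddy's grip beam, 101 mm above the bottom: the spot that rests on a hook. Below it is the handle's window, through the plate along x: 64 mm wide (y) and 56 mm high, 45 to 101 mm above the caddy's bottom. Same axes as the caddy.
- band_a: Washed face-shield headband frame, white plastic with grey forehead pad, 110 g; two or three are present. A stiff arch on its two ends: 30 mm wide (y), 150 mm across (x), 125 mm tall; legs 8 mm thick, centred 71 mm either side, sloping arms up to the pad. Origin: centre between the feet, z up. Front and back alike. Starts upright on the mat, its x axis along the mat's y within 0.25 rad.
- band_a_pad (a point): Middle of the underside of the headband's forehead pad, 101 mm above the feet: the spot that rests on the rail. The pad is the top of the arch, a block 60 (x) x 30 (y) x 24 mm, from 101 to 125 mm above the feet, level above and below. Same axes as the headband.
- band_b: Washed face-shield headband frame, white plastic with grey forehead pad, 110 g; two or three are present. A stiff arch on its two ends: 30 mm wide (y), 150 mm across (x), 125 mm tall; legs 8 mm thick, centred 71 mm either side, sloping arms up to the pad. Origin: centre between the feet, z up. Front and back alike. Starts upright on the mat, its x axis along the mat's y within 0.25 rad.
- band_b_pad (a point): Middle of the underside of the headband's forehead pad, 101 mm above the feet: the spot that rests on the rail. The pad is the top of the arch, a block 60 (x) x 30 (y) x 24 mm, from 101 to 125 mm above the feet, level above and below. Same axes as the headband.
- band_c: Washed face-shield headband frame, white plastic with grey forehead pad, 110 g; two or three are present. A stiff arch on its two ends: 30 mm wide (y), 150 mm across (x), 125 mm tall; legs 8 mm thick, centred 71 mm either side, sloping arms up to the pad. Origin: centre between the feet, z up. Front and back alike. Starts upright on the mat, its x axis along the mat's y within 0.25 rad.
- band_c_pad (a point): Middle of the underside of the headband's forehead pad, 101 mm above the feet: the spot that rests on the rail. The pad is the top of the arch, a block 60 (x) x 30 (y) x 24 mm, from 101 to 125 mm above the feet, level above and below. Same axes as the headband.
- hook_a: Steel hook on a fixed stand. Origin: centre of its foot (disc, radius 50 mm, 12 mm high) on the table, z up. Post radius 8 mm, 210 mm tall; from it a level rod of radius 4 mm, axis 190 mm high, runs along the stand's -x (toward the robot within 0.15 rad) to 98 mm from the post, then turns up, ending 114 mm out (118 with its round end), top 216 mm high.
- hook_b: Steel hook on a fixed stand. Origin: centre of its foot (disc, radius 50 mm, 12 mm high) on the table, z up. Post radius 8 mm, 210 mm tall; from it a level rod of radius 4 mm, axis 190 mm high, runs along the stand's -x (toward the robot within 0.15 rad) to 98 mm from the post, then turns up, ending 114 mm out (118 with its round end), top 216 mm high.
- rail_mid (a point): Middle of the axis of the drying rail, a level round steel bar of 8 mm radius and 300 mm length, axis 170 mm above the table, fixed on a post at each end; a thin white drip tray lies under it. The y axis runs along the bar (roughly along world x, toward the robot, within 0.15 rad), z up. Nothing stands above the bar.
- mat: Grey drying mat fixed on the table, 280 (x) x 180 (y) x 4 mm, with the headbands standing on it. Origin: centre of its underside.
- lever (a joint): Lever of the drying blower: 0 leaning toward the robot (off), 1.0 leaning away from it (on, at its stop); 0 to 0.15 at the start. Light friction (about 1 N at the tip), stays where it is left.
- lever_tip (a point): Centre of the lever's red ball (radius 13 mm) on an 80 mm rod. Pivot 22 mm above the table, on a block 70 x 50 x 25 mm. The ball is 92 mm above the table at both ends of its swing, 102 mm midway, and travels 77 mm along the pivot's +x (world +x within 0.04 rad). The point's axes tilt with the rod.
- lever_pivot (a point): Centre of the lever's pivot, fixed, 22 mm above the table. Its x axis points the way the lever is to be pushed, away from the robot; z up. The blower, a white box with a black grille, 110 x 240 x 200 mm high, is fixed behind it: its front face is 105 mm beyond the pivot.
- tube_rack: Clear rack of capped sample tubes, 60 x 90 x 55 mm, loose, near the hooks. Origin: centre of its underside. To be left alone.
- gel: Small gel pot with blue lid, 32 mm across, 55 mm high, loose, near the rail. Origin: centre of its underside. To be left alone.
- phone: Black phone, 75 x 155 x 9 mm, loose, flat on the table. Origin: centre of its underside. To be left alone.
- swab_box: Cardboard box, 50 x 120 x 50 mm, loose, far side. Origin: centre of its underside. To be left alone.

How it is judged:
By the outcome, as a careful person would: the job done as asked, in the order asked, and still so for the second after the job is handed in, with the robot touching nothing.
Of band_a, band_b, band_c only 2 to 3 are there at a start; the rules pass over those that are not, and their reading is None.
At some moment in a run one of caddy_a, caddy_b may be knocked a few centimetres aside while the robot is not near it.
It also fails if it takes over 200 s, if anything falls off the work surface, if the arm or the gripper's body presses on something with over 40 N, if the wrist force passes 120 N, or if a joint passes its speed limit or range.

## Working session

There is one attempt and no reset: what is moved stays moved. The work goes in short steps, Python scripts to look and compute and a tool call to move; the robot and the scene stay as the last step left them, time stands still between calls to the robot, and variables do not carry over. Pictures are saved under pics/ and viewed, at most 14 in all, crops included, and the job is handed in when it is done.

Besides the shell and the picture viewer there is one more tool, called after "Emit:" as name([rows], argument=value, ...), one row to a line, values as JSON. jog_arm: Moves the arm, as the interface text tells. Its arguments: {"type":"object","properties":{"moves":{"type":"array"},"hand":{"type":"number"},"newtons":{"type":"number"}},"required":["moves"]}

```bash
ls; mkdir -p pics; cat > h.py <<'E'
import numpy as np, cv2
from cell import arm
from scipy.spatial.transform import Rotation as R
def shot(name):
    im=arm.get_image(name); return im
def save(im,fn): cv2.imwrite('pics/'+fn,im['color'][:,:,::-1])
def cloud(im):
    z=im['z_map']; v,u=np.mgrid[:480,:640]
    c=np.stack([(u-im['cx'])/im['fx']*z,(v-im['cy'])/im['fy']*z,z],-1)
    Rm=R.from_rotvec(np.ravel(im['rvec'])).as_matrix()
    return (c-np.ravel(im['tvec']))@Rm
def proj(im,P): return cv2.projectPoints(np.float64(P).reshape(-1,3),np.float64(im['rvec']),np.float64(im['tvec']),np.array([[im['fx'],0,im['cx']],[0,im['fy'],im['cy']],[0,0,1.]]),None)[0].reshape(-1,2)
E
python3 - <<'E'
from h import *
s=arm.observe(); print(s)
for n in('scene','top'):
    im=shot(n); save(im,n+'0.png'); np.savez(n+'0.npz',**im)
    Rm=R.from_rotvec(np.ravel(im['rvec'])).as_matrix(); print(n,-Rm.T@np.ravel(im['tvec']),im['fx'],Rm[2], (im['z_map']>0).mean())
E
```

```text
pics
{'clock': 0.0, 'joints': array([-1.32358784,  0.43522353,  0.02498407,  1.5741054 , -0.01159726,
        1.13398295, -0.07509651]), 'dq': array([ 3.86214562e-04,  5.92471207e-05, -4.68563144e-04, -2.34826363e-03,
        5.17402360e-04,  8.06723703e-04,  2.84741570e-04]), 'joint_efforts': array([-1.53021683e-04, -6.67851806e+01,  9.85024497e-01, -3.14458108e+01,
       -6.04467024e-02,  4.28903732e-02,  1.60322002e-04]), 'position': array([0.21408871, 0.58666305, 0.23694153]), 'ee_rot': array([-5.46775193e-01, -3.09351750e+00,  2.46490789e-03]), 'force': array([0.27245115, 0.87301636, 0.34109704]), 'ft_torque': array([0.03876079, 0.06466813, 0.00962153]), 'gripper_force': 0.0, 'width': 1.0013038898109194}
scene [ 1.31536367 -0.01989792  0.84212733] 454.8445588810042 [-0.73713336 -0.00685084 -0.67571257] 0.9961490885416666
top [ 0.49227061 -0.03847258  1.06705052] 488.4550361736259 [ 0.03065139 -0.02620998 -0.99918643] 0.9960970052083333
```

```bash
python3 -c "
import cv2;print(cv2.imread('pics/top0.png').shape)"
```

```text
(480, 640, 3)
```

View pics/top0.png

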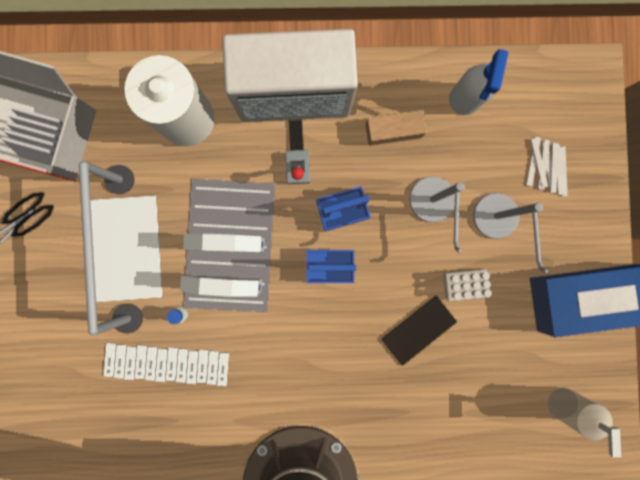

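View pics/scene0.png

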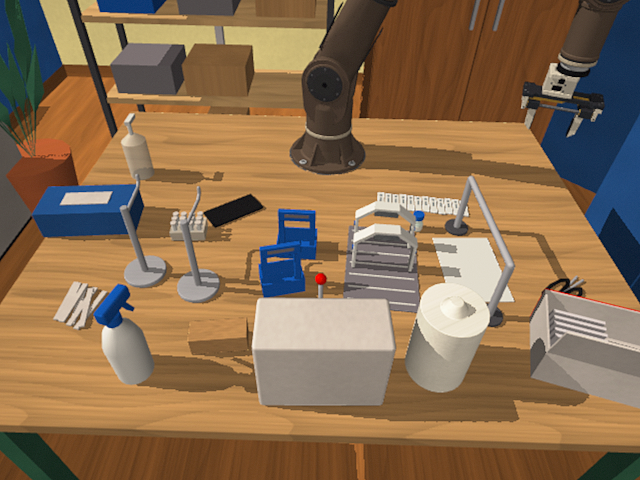

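Top view: rail on the left (85–95, 165–330), two bands on the mat (pads ≈(228,243) and (228,288)), blue caddies at (343,208) and (330,266), hooks with feet at (432,200) and (497,216), red lever ball at (297,172). The scene view agrees: two bands, upright caddies.

```bash
cat > m.py <<'E'
from h import *
def blobs(P,m,name,minA=15):
    n,l,st,c=cv2.connectedComponentsWithStats(m.astype(np.uint8),connectivity=8)
    for i in range(1,n):
        if st[i,4]<minA: continue
        q=P[l==i]; (cx,cy),(w,h),a=cv2.minAreaRect(q[:,:2].astype(np.float32))
        lo=q[:,:2]-q[:,:2].mean(0); d=np.linalg.svd(lo,full_matrices=False)[2][0]; d*=1 if abs(d[0])<0 else 1
        print(name,'px',c[i].round().astype(int),'n',st[i,4],'rect',np.round([cx,cy,w,h],4),'mean',q.mean(0).round(4),'dir deg',round(np.degrees(np.arctan2(d[1],d[0]))%180,1))
def measure(im,tag):
    P=cloud(im); C=im['color'].astype(int); r,g,b=C[...,0],C[...,1],C[...,2]; X,Y,Z=P[...,0],P[...,1],P[...,2]
    tab=(X>0.2)&(X<0.95)&(abs(Y)<.7)&(im['z_map']>0)
    blobs(P,tab&(b>r+40)&(b>g+25)&(abs(Z-.131)<.006)&(Y>-.25),tag+' caddytop')
    blobs(P,tab&(abs(Z-.129)<.006)&(b<r+25)&(Y>0)&(Y<.33)&(X<.75),tag+' pad')
    blobs(P,tab&(abs(Z-.175)<.009)&(Y>.3)&(X<.75),tag+' rail')
    blobs(P,tab&(abs(Z-.192)<.006)&(Y<-.1)&(Y>-.55)&(X<.75),tag+' rod',8)
    blobs(P,tab&(abs(Z-.207)<.009)&(Y<-.1)&(Y>-.55)&(X<.75),tag+' rodtip',3)
    blobs(P,tab&(abs(Z-.012)<.005)&(Y<-.1)&(Y>-.55)&(X<.75)&(X>.4)&(abs(r-b)<40),tag+' foot',60)
    blobs(P,tab&(r>g+80)&(r>b+80)&(abs(Y)<.2)&(Z>.05),tag+' ball',5)
E
python3 - <<'E'
from m import *
for t in('top','scene'): measure(dict(np.load(t+'0.npz')),t)
im=dict(np.load('top0.npz'));P=cloud(im)
print(P[400,500],P[250,400])
E
```

```text
top caddytop px [345 204] n 290 rect [ 0.5885 -0.1059  0.0122  0.0901] mean [ 0.588  -0.1051  0.1307] dir deg 104.5
top caddytop px [331 267] n 284 rect [ 0.4678 -0.0752  0.0903  0.0097] mean [ 0.4678 -0.0748  0.1304] dir deg 88.3
top pad px [176 129] n 51 rect [0.7409 0.2216 0.0085 0.0587] mean [0.7404 0.2169 0.129 ] dir deg 99.7
top pad px [219 242] n 608 rect [0.5207 0.1387 0.0786 0.0306] mean [0.5211 0.1383 0.1288] dir deg 86.1
top pad px [216 286] n 610 rect [0.4364 0.147  0.0748 0.0311] mean [0.4363 0.1464 0.1287] dir deg 83.7
top rail px [ 88 247] n 1699 rect [0.5174 0.3666 0.3176 0.0174] mean [0.5161 0.365  0.1757] dir deg 2.5
top rod px [456 216] n 256 rect [ 0.5555 -0.3009  0.0124  0.1148] mean [ 0.5541 -0.2999  0.1927] dir deg 177.3
top rod px [536 236] n 284 rect [ 0.5164 -0.4453  0.1161  0.012 ] mean [ 0.5144 -0.445   0.1925] dir deg 4.1
top rodtip px [459 186] n 74 rect [ 0.6062 -0.3042  0.015   0.0158] mean [ 0.6063 -0.3031  0.2081] dir deg 125.2
top rodtip px [537 206] n 81 rect [ 0.567  -0.4439  0.0145  0.0165] mean [ 0.5666 -0.4424  0.2073] dir deg 127.0
top rodtip 
[... 1831 characters left out ...]
41  0.0169] mean [ 0.5689 -0.4442  0.2063] dir deg 115.6
scene rodtip px [183 223] n 58 rect [ 0.6066 -0.3056  0.0141  0.0169] mean [ 0.6088 -0.305   0.2063] dir deg 163.0
scene foot px [145 271] n 874 rect [ 0.5697 -0.444   0.096   0.0972] mean [ 0.5734 -0.4424  0.0117] dir deg 121.9
scene foot px [198 285] n 946 rect [ 0.6086 -0.3053  0.0967  0.0965] mean [ 0.6128 -0.3039  0.0116] dir deg 112.8
scene foot px [ 84 311] n 154 rect [ 0.6867 -0.5442  0.1005  0.0138] mean [ 0.6965 -0.5415  0.0093] dir deg 7.9
scene ball px [320 278] n 106 rect [ 0.6586 -0.0153  0.0236  0.0201] mean [ 0.66   -0.0148  0.1026] dir deg 84.5
[ 0.16205225 -0.44133956 -0.00324047] [ 0.49634099 -0.23118796  0.00178569]
```

```bash
cat > p.py <<'E'
from h import *
import sys
# usage: p.py x y z thetadeg [x y z theta ...]  theta: world direction of tool y (mod 180)
s=arm.observe(); Rm=R.from_rotvec(s['ee_rot']).as_matrix(); p=s['position']
th=np.degrees(np.arctan2(Rm[1,1],Rm[0,1]))
print('t',round(s['clock'],2),'pos',p.round(4),'th',round(th,1),'tilt',Rm[:,2].round(3),'w',round(s['width']*.0918,4),'gf',round(s['gripper_force'],1),'F',s['force'].round(1),'q7',s['joints'][6].round(2))
a=list(map(float,sys.argv[1:]))
for i in range(0,len(a),4):
    d=Rm.T@(np.array(a[i:i+3])-p); sp=-((a[i+3]-th+90)%180-90)
    print(a[i:i+4],'-> shift',d.round(4),'spin',round(np.radians(sp),3),'norm',round(np.linalg.norm(d),3))
E
python3 p.py 0.521 0.1387 0.25 -3.7 0.521 0.1387 0.122 -3.7
```

```text
t 0.1 pos [0.2141 0.5867 0.237 ] th 70.0 tilt [-0.    -0.001 -1.   ] w 0.0914 gf 0.0 F [ 0.5  0.8 -0.2] q7 -0.08
[0.521, 0.1387, 0.25, -3.7] -> shift [-0.4419 -0.3157 -0.0124] spin 1.286 norm 0.543
[0.521, 0.1387, 0.122, -3.7] -> shift [-0.4419 -0.3155  0.1156] spin 1.286 norm 0.555
```

Emit:
jog_arm([
  [-0.442, -0.316, -0.05, 1.286],
  [-0.442, -0.316, -0.05, 1.286],
  [-0.442, -0.316, -0.05, 1.286],
  [-0.442, -0.316, -0.05, 1.286],
  [-0.442, -0.316, -0.05, 1.286],
  [-0.442, -0.316, -0.05, 1.286],
  [-0.442, -0.316, -0.05, 1.286],
  [-0.442, -0.316, -0.05, 1.286],
  [-0.442, -0.316, -0.05, 1.286],
  [-0.442, -0.316, -0.05, 1.286],
  [-0.442, -0.316, -0.05, 1.286],
  [-0.442, -0.316, -0.05, 1.286],
  [-0.442, -0.316, -0.05, 1.286],
], hand=0.056)

```text
clock: 1.72
position: [0.5206, 0.1399, 0.2876]
ee_rot: [-2.29, -2.15, 0.0]
force: [0.2, 0.9, 1.1]
width: 0.61
gripper_force: 0.0
```

```bash
python3 p.py 0.521 0.1387 0.122 -3.7
```

```text
t 1.73 pos [0.5206 0.1399 0.2876] th -3.6 tilt [-0.  0. -1.] w 0.056 gf 0.0 F [0.2 0.9 1.1] q7 -0.28
[0.521, 0.1387, 0.122, -3.7] -> shift [-0.0012  0.0006  0.1656] spin 0.002 norm 0.166
```

Emit:
jog_arm([
  [-0.001, 0, 0.06, 0],
  [-0.001, 0, 0.11, 0],
  [-0.001, 0, 0.14, 0],
  [-0.001, 0, 0.156, 0],
  [-0.001, 0, 0.166, 0],
  [-0.001, 0, 0.166, 0],
])

```text
clock: 2.48
position: [0.5212, 0.138, 0.1219]
ee_rot: [2.292, 2.148, 0.0]
force: [1.2, 0.3, 0.6]
width: 0.609
gripper_force: 0.0
```

Emit:
jog_arm([
  [0, 0, 0, 0],
  [0, 0, 0, 0],
  [0, 0, 0, 0],
  [0, 0, 0, 0],
  [0, 0, 0, 0],
  [0, 0, 0, 0],
], hand=0.02, newtons=20)

```text
clock: 3.22
position: [0.5213, 0.1379, 0.1221]
ee_rot: [2.292, 2.148, 0.001]
force: [-1.2, 0.5, 5.3]
width: 0.326
gripper_force: 20.0
```

```bash
python3 p.py 0.575 0.3685 0.33 2.6
```

```text
t 3.23 pos [0.5213 0.1379 0.1221] th -3.7 tilt [ 0.001  0.    -1.   ] w 0.0299 gf 20.0 F [-1.2  0.5  5.3] q7 -0.17
[0.575, 0.3685, 0.33, 2.6] -> shift [ 0.2337  0.0387 -0.2078] spin -0.11 norm 0.315
```

Emit:
jog_arm([
  [0, 0, -0.05, 0],
  [0, 0, -0.11, 0],
  [0, 0, -0.17, 0],
  [0, 0, -0.208, 0],
  [0.04, 0.005, -0.208, -0.03],
  [0.09, 0.015, -0.208, -0.06],
  [0.14, 0.025, -0.208, -0.11],
  [0.19, 0.035, -0.208, -0.11],
  [0.22, 0.039, -0.208, -0.11],
  [0.234, 0.039, -0.208, -0.11],
  [0.234, 0.039, -0.208, -0.11],
  [0.234, 0.039, -0.208, -0.11],
  [0.234, 0.039, -0.208, -0.11],
])

```text
clock: 4.85
position: [0.5755, 0.3671, 0.3303]
ee_rot: [2.173, 2.268, 0.001]
force: [-0.5, 0.1, -0.7]
width: 0.327
gripper_force: 19.9
```

```bash
python3 p.py 0.575 0.3685 0.197 2.6; python3 - <<'E'
from m import *
im=shot('top'); save(im,'top1.png'); measure(im,'top')
E
```

```text
t 4.85 pos [0.5755 0.3671 0.3303] th 2.5 tilt [ 0.  0. -1.] w 0.0301 gf 19.9 F [-0.5  0.1 -0.7] q7 -0.44
[0.575, 0.3685, 0.197, 2.6] -> shift [ 0.0014 -0.0005  0.1333] spin -0.002 norm 0.133
top caddytop px [345 204] n 291 rect [ 0.5884 -0.1059  0.0121  0.0902] mean [ 0.5881 -0.1054  0.1305] dir deg 104.5
top caddytop px [331 267] n 284 rect [ 0.4678 -0.0752  0.0903  0.0097] mean [ 0.4678 -0.0748  0.1304] dir deg 88.3
top pad px [177 129] n 61 rect [0.7404 0.2186 0.0078 0.0582] mean [0.7407 0.2149 0.1291] dir deg 101.6
top pad px [216 286] n 606 rect [0.4363 0.1474 0.0746 0.0309] mean [0.4363 0.1468 0.1287] dir deg 84.4
top rail px [ 84 177] n 324 rect [0.6446 0.3725 0.062  0.0173] mean [0.6434 0.3705 0.1757] dir deg 2.0
top rail px [ 89 274] n 1177 rect [0.4681 0.365  0.218  0.0177] mean [0.4677 0.363  0.1756] dir deg 2.5
top rod px [456 216] n 253 rect [ 0.5555 -0.301   0.0122  0.1147] mean [ 0.5536 -0.2999  0.1929] dir deg 177.1
top rod px [536 235] n 286 rect [ 0.5174 -0.4459  0.1144  0.0118] mean [ 0.5152 -0.445   0.1924] dir deg 4.1
top rodtip px [459 186] n 76 rect [ 0.6068 -0.3038  0.0144  0.0151] mean [ 0.6062 -0.3032  0.208 ] dir deg 137.2
top rodtip px [537 206] n 79 rect [ 0.5668 -0.4435  0.0145  0.0153] mean [ 0.5668 -0.4422  0.2079] dir deg 114.0
top rodtip px [458 248] n 33 rect [ 0.4962 -0.2968  0.0143  0.0074] mean [ 0.4958 -0.2962  0.208 ] dir deg 177.7
top rodtip px [543 269] n 39 rect [ 0.456  -0.4478  0.0131  0.0078] mean [ 0.4556 -0.4477  0.208 ] dir deg 5.1
top foot px [538 157] n 173 rect [ 0.6876 -0.5413  0.0964  0.0152] mean [ 0.6922 -0.5409  0.0091] dir deg 8.7
top foot px [431 199] n 1388 rect [ 0.6058 -0.3034  0.0972  0.0969] mean [ 0.6052 -0.3004  0.0116] dir deg 28.9
top foot px [495 215] n 1393 rect [ 0.5665 -0.4419  0.0978  0.0962] mean [ 0.5663 -0.4395  0.0113] dir deg 13.1
top ball px [298 173] n 100 rect [ 0.6538 -0.015   0.0199  0.0202] mean [ 0.6538 -0.0148  0.1066] dir deg 139.5
```

View pics/top1.png

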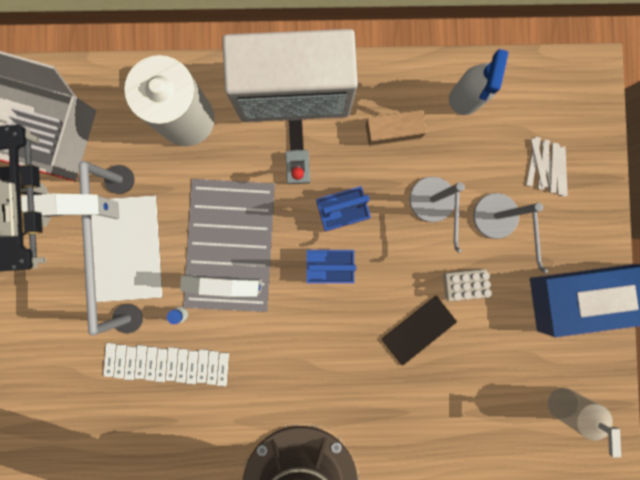

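The view shows the first band held level above the rail (arm (20–115, 205)), the second still on the mat at (228,288), everything else undisturbed. Lowering.

Emit:
jog_arm([
  [0.001, 0, 0.05, 0],
  [0.001, 0, 0.09, 0],
  [0.001, 0, 0.115, 0],
  [0.001, 0, 0.125, 0],
  [0.001, 0, 0.131, 0],
  [0.001, 0, 0.134, 0],
  [0.001, 0, 0.135, 0],
  [0.001, 0, 0.135, 0],
])

```text
clock: 5.9
position: [0.5754, 0.3699, 0.1953]
ee_rot: [2.171, 2.271, 0.001]
force: [0.4, 0.1, -1.7]
width: 0.325
gripper_force: 19.9
```

```bash
python3 p.py
```

```text
t 5.9 pos [0.5754 0.3699 0.1953] th 2.6 tilt [ 0.001  0.001 -1.   ] w 0.0298 gf 19.9 F [ 0.4  0.1 -1.7] q7 -0.4
```

Emit:
jog_arm([
  [-0.002, 0, 0, 0],
  [-0.002, 0, 0.001, 0],
  [-0.002, 0, 0.002, 0],
  [-0.002, 0, 0.002, 0],
])

```text
clock: 6.4
position: [0.5754, 0.3679, 0.1948]
ee_rot: [-2.171, -2.271, -0.003]
force: [-5.5, -2.2, 11.9]
width: 0.326
gripper_force: 20.0
```

```bash
python3 p.py
```

```text
t 6.4 pos [0.5754 0.3679 0.1948] th 2.6 tilt [ 0.001  0.001 -1.   ] w 0.0299 gf 20.0 F [-5.5 -2.2 11.9] q7 -0.4
```

Contact. Release gently and rise.

Emit:
jog_arm([
  [0, 0, -0.001, 0],
  [0, 0, -0.001, 0],
  [0, 0, -0.001, 0],
  [0, 0, -0.001, 0],
], hand=0.05)

```text
clock: 6.9
position: [0.5752, 0.3677, 0.1935]
ee_rot: [2.171, 2.271, -0.0]
force: [0.4, 1.1, -0.1]
width: 0.543
gripper_force: 0.0
```

Emit:
jog_arm([
  [0, 0, -0.02, 0],
  [0, 0, -0.06, 0],
  [0, 0, -0.11, 0],
  [0, 0, -0.12, 0],
  [-0.05, 0, -0.12, 0],
  [-0.1, 0, -0.12, 0],
  [-0.1, 0, -0.12, 0],
])

```text
clock: 7.78
position: [0.5807, 0.2622, 0.3139]
ee_rot: [2.178, 2.262, -0.002]
force: [0.3, 0.6, 0.1]
width: 0.543
gripper_force: 0.0
```

```bash
python3 - <<'E'
from m import *
im=shot('scene'); save(im,'sc2.png')
P=cloud(im); Z=P[...,2]; X=P[...,0]; Y=P[...,1]
m=(abs(Z-.202)<.006)&(Y>.3)&(Y<.45)&(X>.45)&(X<.7); blobs(P,m,'hung')
measure(shot('top'),'top')
E
python3 p.py 0.436 0.147 0.22 -6.1 0.436 0.147 0.122 -6.1
```

```text
hung px [499 225] n 371 rect [0.5746 0.3667 0.0358 0.0723] mean [0.5776 0.3654 0.2005] dir deg 91.3
top caddytop px [346 204] n 294 rect [ 0.5884 -0.1059  0.0124  0.0901] mean [ 0.5881 -0.1055  0.1303] dir deg 104.5
top caddytop px [349 282] n 296 rect [ 0.4363 -0.1079  0.0886  0.0121] mean [ 0.4365 -0.1075  0.1303] dir deg 86.2
top pad px [178 129] n 48 rect [0.7408 0.2129 0.0059 0.0487] mean [0.7407 0.2122 0.1287] dir deg 106.3
top pad px [216 286] n 619 rect [0.4366 0.1483 0.0766 0.0313] mean [0.4364 0.147  0.1285] dir deg 84.6
top rail px [121 209] n 138 rect [0.5804 0.3072 0.0294 0.0143] mean [0.5831 0.3063 0.1745] dir deg 12.3
top rail px [ 91 299] n 677 rect [0.4218 0.3627 0.1257 0.0181] mean [0.4222 0.361  0.1757] dir deg 2.5
top rod px [456 216] n 253 rect [ 0.5556 -0.3009  0.0113  0.1151] mean [ 0.5539 -0.3     0.1927] dir deg 177.2
top rod px [536 236] n 285 rect [ 0.5164 -0.4458  0.1161  0.013 ] mean [ 0.5144 -0.445   0.1924] dir deg 3.9
top rodtip px [459 186] n 76 rect [ 0.6069 -0.3038  0.0144  0.0148] mean [ 0.6063 -0.3031  0.2079] dir deg 135.1
top rodtip px [537 206]
[... 337 characters left out ...]
 192 rect [ 0.6798 -0.5419  0.1106  0.016 ] mean [ 0.6876 -0.5408  0.0092] dir deg 7.0
top foot px [431 199] n 1387 rect [ 0.6056 -0.3036  0.0964  0.0975] mean [ 0.6052 -0.3002  0.0116] dir deg 26.0
top foot px [495 215] n 1374 rect [ 0.567  -0.4426  0.0975  0.097 ] mean [ 0.5666 -0.4396  0.0114] dir deg 15.6
top ball px [298 173] n 100 rect [ 0.6538 -0.015   0.0199  0.0197] mean [ 0.6537 -0.0148  0.1067] dir deg 138.2
t 7.88 pos [0.5795 0.2678 0.3134] th 2.5 tilt [-0.001  0.    -1.   ] w 0.0499 gf 0.0 F [-0.6  1.   0.2] q7 -0.3
[0.436, 0.147, 0.22, -6.1] -> shift [-0.1144 -0.1487  0.0934] spin 0.15 norm 0.21
[0.436, 0.147, 0.122, -6.1] -> shift [-0.1144 -0.1486  0.1914] spin 0.15 norm 0.268
```

View pics/sc2.png

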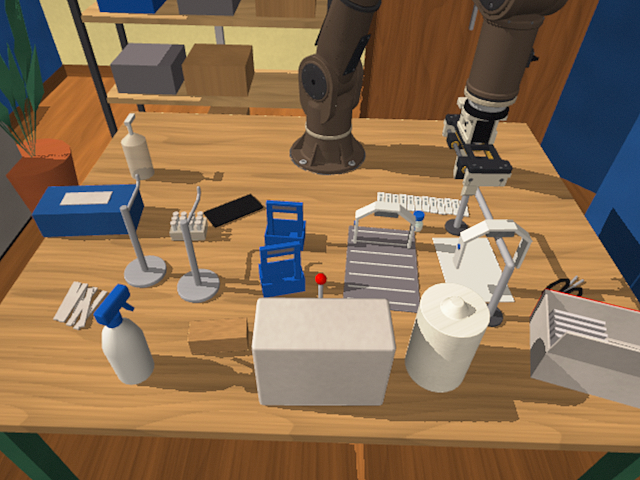

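The first band hangs on the rail at (500,230), level; the nearer caddy was knocked to about (0.436, −0.109). On to band 2.

Emit:
jog_arm([
  [-0.05, -0.05, 0, 0.08],
  [-0.09, -0.1, 0, 0.15],
  [-0.114, -0.149, 0.02, 0.15],
  [-0.114, -0.149, 0.08, 0.15],
  [-0.114, -0.149, 0.12, 0.15],
  [-0.114, -0.149, 0.12, 0.15],
  [-0.114, -0.149, 0.12, 0.15],
])

```text
clock: 8.75
position: [0.4369, 0.1483, 0.1948]
ee_rot: [2.334, 2.103, 0.001]
force: [0.7, -0.0, 0.9]
width: 0.546
gripper_force: 0.0
```

```bash
python3 p.py 0.436 0.147 0.122 -6.1
```

```text
t 8.75 pos [0.4369 0.1483 0.1948] th -6.0 tilt [ 0.001  0.    -1.   ] w 0.0501 gf 0.0 F [ 0.7 -0.   0.9] q7 -0.39
[0.436, 0.147, 0.122, -6.1] -> shift [-0.0014 -0.0008  0.0728] spin 0.002 norm 0.073
```

Emit:
jog_arm([
  [-0.001, -0.001, 0.03, 0],
  [-0.001, -0.001, 0.055, 0],
  [-0.001, -0.001, 0.068, 0],
  [-0.001, -0.001, 0.073, 0],
  [-0.001, -0.001, 0.073, 0],
])

```text
clock: 9.38
position: [0.4354, 0.1467, 0.1213]
ee_rot: [2.335, 2.102, 0.001]
force: [-0.6, -0.3, 0.1]
width: 0.546
gripper_force: 0.0
```

Emit:
jog_arm([
  [0, 0, 0, 0],
  [0, 0, 0, 0],
  [0, 0, 0, 0],
  [0, 0, 0, 0],
  [0, 0, 0, 0],
], hand=0.02)

```text
clock: 10.0
position: [0.4351, 0.1466, 0.1211]
ee_rot: [-2.335, -2.102, -0.001]
force: [-1.3, -0.3, 6.0]
width: 0.325
gripper_force: 20.0
```

```bash
python3 p.py 0.465 0.3635 0.33 2.6
```

```text
t 10.0 pos [0.4351 0.1466 0.1211] th -6.0 tilt [ 0.001  0.    -1.   ] w 0.0298 gf 20.0 F [-1.3 -0.3  6. ] q7 -0.31
[0.465, 0.3635, 0.33, 2.6] -> shift [ 0.219   0.007  -0.2088] spin -0.15 norm 0.303
```

Emit:
jog_arm([
  [0, 0, -0.05, 0],
  [0, 0, -0.11, 0],
  [0, 0, -0.17, 0],
  [0, 0, -0.209, 0],
  [0.04, 0.002, -0.209, -0.05],
  [0.09, 0.003, -0.209, -0.1],
  [0.14, 0.005, -0.209, -0.15],
  [0.19, 0.007, -0.209, -0.15],
  [0.21, 0.007, -0.209, -0.15],
  [0.219, 0.007, -0.209, -0.15],
  [0.219, 0.007, -0.209, -0.15],
  [0.219, 0.007, -0.209, -0.15],
  [0.219, 0.007, -0.209, -0.15],
])

```text
clock: 11.62
position: [0.4651, 0.3623, 0.3302]
ee_rot: [-2.173, -2.269, -0.001]
force: [-0.7, -0.3, -2.0]
width: 0.328
gripper_force: 20.0
```

```bash
python3 p.py 0.465 0.3635 0.196 2.6
```

```text
t 11.62 pos [0.4651 0.3623 0.3302] th 2.5 tilt [ 0.  0. -1.] w 0.0301 gf 20.0 F [-0.7 -0.3 -2. ] q7 -0.57
[0.465, 0.3635, 0.196, 2.6] -> shift [ 1.200e-03 -1.000e-04  1.342e-01] spin -0.002 norm 0.134
```

Emit:
jog_arm([
  [0, 0, 0.05, 0],
  [0, 0, 0.09, 0],
  [0, 0, 0.115, 0],
  [0, 0, 0.125, 0],
  [0, 0, 0.131, 0],
  [0, 0, 0.134, 0],
  [0, 0, 0.135, 0],
  [0, 0, 0.135, 0],
])

```text
clock: 12.62
position: [0.465, 0.3637, 0.1952]
ee_rot: [-2.171, -2.271, -0.001]
force: [0.1, 0.2, -1.0]
width: 0.32
gripper_force: 20.0
```

```bash
python3 p.py 0.465 0.3635 0.194 2.6
```

```text
t 12.62 pos [0.465  0.3637 0.1952] th 2.6 tilt [ 0.001  0.001 -1.   ] w 0.0294 gf 20.0 F [ 0.1  0.2 -1. ] q7 -0.53
[0.465, 0.3635, 0.194, 2.6] -> shift [-0.0002 -0.      0.0012] spin -0.0 norm 0.001
```

Emit:
jog_arm([
  [0, 0, 0.001, 0],
  [0, 0, 0.002, 0],
  [0, 0, 0.002, 0],
])

```text
clock: 13.0
position: [0.465, 0.3637, 0.194]
ee_rot: [-2.171, -2.27, -0.002]
force: [-2.9, -1.7, 9.3]
width: 0.322
gripper_force: 20.0
```

Emit:
jog_arm([
  [0, 0, 0, 0],
  [0, 0, 0, 0],
  [0, 0, 0, 0],
  [0, 0, 0, 0],
], hand=0.05)

```text
clock: 13.5
position: [0.4648, 0.3634, 0.1926]
ee_rot: [2.171, 2.271, -0.0]
force: [0.2, 0.7, 0.2]
width: 0.544
gripper_force: 0.0
```

Emit:
jog_arm([
  [0, 0, -0.02, 0],
  [0, 0, -0.06, 0],
  [0, 0, -0.11, 0],
  [0, 0, -0.14, 0],
  [-0.06, 0, -0.14, 0],
  [-0.12, 0, -0.14, 0],
  [-0.18, 0, -0.14, 0],
  [-0.24, 0, -0.14, 0],
  [-0.3, 0, -0.14, 0],
  [-0.3, 0, -0.14, 0],
  [-0.3, 0, -0.14, 0],
])

```text
clock: 14.88
position: [0.4783, 0.0643, 0.3328]
ee_rot: [-2.171, -2.27, -0.001]
force: [0.4, 0.2, 0.4]
width: 0.543
gripper_force: 0.0
```

```bash
python3 - <<'E'
from m import *
for n in('scene','top'):
    im=shot(n); save(im,n+'3.png')
    P=cloud(im); Z=P[...,2]; X=P[...,0]; Y=P[...,1]
    m=(abs(Z-.202)<.006)&(Y>.3)&(Y<.45)&(X>.35)&(X<.7); blobs(P,m,'hung')
    C=im['color'].astype(int); b=C[...,2];r=C[...,0]
    blobs(P,(b>r+40)&(abs(Z-.131)<.006)&(abs(Y+.1)<.15)&(X>.3)&(X<.7),n+' caddy')
E
python3 p.py 0.436 -0.109 0.22 -3.8
```

```text
hung px [484 193] n 293 rect [0.4653 0.3627 0.0389 0.0714] mean [0.4676 0.3612 0.2005] dir deg 93.4
hung px [499 225] n 370 rect [0.5761 0.3658 0.0346 0.0728] mean [0.5777 0.3653 0.2005] dir deg 92.2
scene caddy px [284 203] n 138 rect [ 0.4362 -0.1095  0.0901  0.0149] mean [ 0.4381 -0.1091  0.1292] dir deg 87.0
scene caddy px [279 245] n 195 rect [ 0.5892 -0.1078  0.0148  0.0909] mean [ 0.5893 -0.1074  0.1295] dir deg 105.4
hung px [ 79 212] n 745 rect [0.5769 0.3683 0.0313 0.0778] mean [0.577  0.3675 0.2019] dir deg 93.1
hung px [ 72 276] n 370 rect [0.4657 0.382  0.0309 0.0394] mean [0.4658 0.3805 0.2023] dir deg 90.6
top caddy px [346 204] n 297 rect [ 0.5885 -0.1061  0.0122  0.0905] mean [ 0.5881 -0.1057  0.1306] dir deg 104.6
top caddy px [349 282] n 298 rect [ 0.4365 -0.1079  0.0886  0.0121] mean [ 0.4365 -0.1075  0.1301] dir deg 86.2
t 14.97 pos [0.4782 0.0653 0.3326] th 2.7 tilt [-0.  0. -1.] w 0.0498 gf 0.0 F [-0.7  0.6 -0.9] q7 -0.11
[0.436, -0.109, 0.22, -3.8] -> shift [-0.1721 -0.0504  0.1125] spin 0.114 norm 0.212
```

View pics/scene3.png

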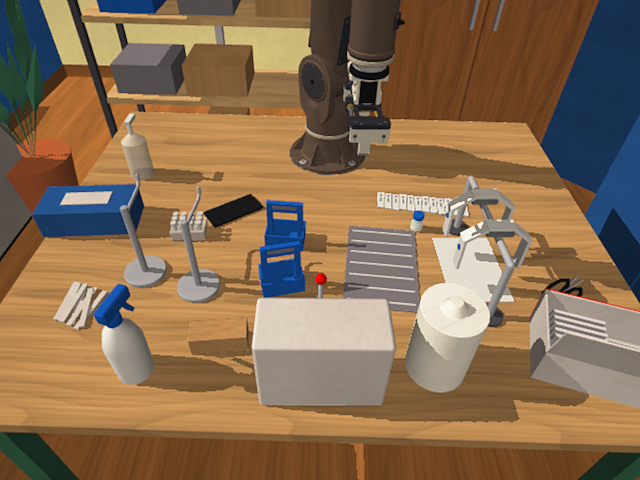

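Both bands hang separately at (484,195) and (500,228). Now the nearer caddy at (0.4365, −0.1085), destined for the far hook.

Emit:
jog_arm([
  [-0.06, -0.015, 0, 0.05],
  [-0.12, -0.035, 0, 0.11],
  [-0.172, -0.05, 0.03, 0.11],
  [-0.172, -0.05, 0.08, 0.11],
  [-0.172, -0.05, 0.112, 0.11],
  [-0.172, -0.05, 0.112, 0.11],
  [-0.172, -0.05, 0.112, 0.11],
])

```text
clock: 15.85
position: [0.4371, -0.1099, 0.2218]
ee_rot: [2.29, 2.149, 0.001]
force: [-0.2, 0.2, 0.3]
width: 0.546
gripper_force: 0.0
```

```bash
python3 p.py 0.4365 -0.109 0.12 -3.5
```

```text
t 15.85 pos [ 0.4371 -0.1099  0.2218] th -3.7 tilt [ 0.001 -0.    -1.   ] w 0.0501 gf 0.0 F [-0.2  0.2  0.3] q7 0.25
[0.4365, -0.109, 0.12, -3.5] -> shift [ 0.0008 -0.0007  0.1017] spin -0.003 norm 0.102
```

Emit:
jog_arm([
  [0.001, -0.001, 0.04, 0],
  [0.001, -0.001, 0.08, 0],
  [0.001, -0.001, 0.096, 0],
  [0.001, -0.001, 0.102, 0],
  [0.001, -0.001, 0.102, 0],
])

```text
clock: 16.48
position: [0.4361, -0.1091, 0.1196]
ee_rot: [2.291, 2.148, 0.002]
force: [-0.3, -0.3, 0.4]
width: 0.546
gripper_force: 0.0
```

Emit:
jog_arm([
  [0, 0, 0, 0],
  [0, 0, 0, 0],
  [0, 0, 0, 0],
  [0, 0, 0, 0],
  [0, 0, 0, 0],
  [0, 0, 0, 0],
], hand=0.004, newtons=25)

```text
clock: 17.23
position: [0.435, -0.1092, 0.1187]
ee_rot: [-2.292, -2.148, 0.0]
force: [-0.2, 0.7, 0.8]
width: 0.126
gripper_force: 25.0
```

```bash
python3 p.py 0.395 -0.452 0.32 3.3
```

```text
t 17.23 pos [ 0.435  -0.1092  0.1187] th -3.7 tilt [-0.  0. -1.] w 0.0116 gf 25.0 F [-0.2  0.7  0.8] q7 0.42
[0.395, -0.452, 0.32, 3.3] -> shift [-0.3446 -0.0177 -0.2013] spin -0.123 norm 0.4
```

Emit:
jog_arm([
  [0, 0, -0.05, 0],
  [0, 0, -0.11, 0],
  [0, 0, -0.16, 0],
  [0, 0, -0.201, 0],
  [-0.04, -0.018, -0.201, 0],
  [-0.09, -0.018, -0.201, -0.04],
  [-0.14, -0.018, -0.201, -0.08],
  [-0.2, -0.018, -0.201, -0.123],
  [-0.25, -0.018, -0.201, -0.123],
  [-0.3, -0.018, -0.201, -0.123],
  [-0.33, -0.018, -0.201, -0.123],
  [-0.345, -0.018, -0.201, -0.123],
  [-0.345, -0.018, -0.201, -0.123],
  [-0.345, -0.018, -0.201, -0.123],
  [-0.345, -0.018, -0.201, -0.123],
])

```text
clock: 19.1
position: [0.3955, -0.4511, 0.3198]
ee_rot: [-2.154, -2.287, -0.002]
force: [0.7, 0.5, -1.7]
width: 0.127
gripper_force: 25.0
```

```bash
python3 - <<'E'
from m import *
im=shot('scene'); save(im,'scene4.png')
P=cloud(im); Z=P[...,2]; X=P[...,0]; Y=P[...,1]; C=im['color'].astype(int); b=C[...,2];r=C[...,0]
blobs(P,(b>r+40)&(Z>.15)&(Y<-.2)&(Y>-.6)&(X>.25)&(X<.6),'caddy')
E
python3 p.py 0.395 -0.452 0.246 3.3 0.506 -0.4465 0.246 3.3
```

```text
caddy px [140 150] n 1973 rect [ 0.3974 -0.4501  0.0755  0.1007] mean [ 0.4044 -0.4481  0.2479] dir deg 87.0
t 19.15 pos [ 0.3954 -0.4512  0.3199] th 3.4 tilt [ 0.001  0.001 -1.   ] w 0.0116 gf 25.0 F [ 0.   0.4 -1.7] q7 1.17
[0.395, -0.452, 0.246, 3.3] -> shift [-0.0008 -0.0005  0.0739] spin 0.002 norm 0.074
[0.506, -0.4465, 0.246, 3.3] -> shift [-0.0019  0.1106  0.074 ] spin 0.002 norm 0.133
```

View pics/scene4.png

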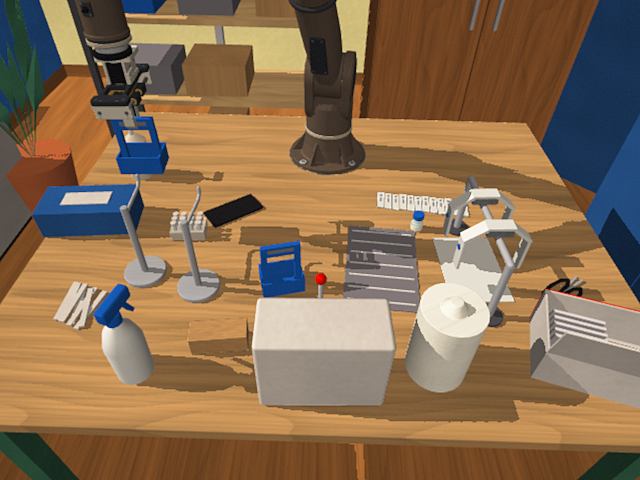

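The caddy hangs level in the gripper at (140,150), ahead of the far hook. Checking the blue box's clearance before lowering.

```bash
python3 - <<'E'
from h import *
P=cloud(dict(np.load('top0.npz'))); C=np.load('top0.npz')['color'].astype(int)
m=(C[...,2]>C[...,0]+30)&(P[...,1]<-.47)&(P[...,0]<.55)&(P[...,0]>.25)
q=P[m]; print(q.min(0),q.max(0),np.percentile(q[:,2],[5,50,95])); t=q[q[:,2]>.08]; print(t.min(0),t.max(0))
E
```

```text
[ 0.31281297 -0.71173483  0.05897402] [ 0.44963139 -0.51492295  0.0853733 ] [0.07582795 0.07894124 0.08192998]
[ 0.31281297 -0.7078601   0.08000451] [ 0.44807771 -0.51520793  0.0853733 ]
```

Emit:
jog_arm([
  [-0.001, 0, 0.03, 0],
  [-0.001, 0, 0.06, 0],
  [-0.001, 0, 0.074, 0],
  [-0.001, 0, 0.074, 0],
  [-0.001, 0.02, 0.074, 0],
  [-0.001, 0.045, 0.074, 0],
  [-0.002, 0.07, 0.074, 0],
  [-0.002, 0.09, 0.074, 0],
  [-0.002, 0.105, 0.074, 0],
  [-0.002, 0.111, 0.074, 0],
  [-0.002, 0.111, 0.074, 0],
  [-0.002, 0.111, 0.074, 0],
])

```text
clock: 20.65
position: [0.5048, -0.4483, 0.2459]
ee_rot: [-2.157, -2.284, 0.0]
force: [-0.3, 1.5, -1.6]
width: 0.125
gripper_force: 25.0
```

```bash
python3 p.py 0.506 -0.4465 0.2125 3.3
```

```text
t 20.65 pos [ 0.5048 -0.4483  0.2459] th 3.3 tilt [-0. -0. -1.] w 0.0115 gf 25.0 F [-0.3  1.5 -1.6] q7 1.11
[0.506, -0.4465, 0.2125, 3.3] -> shift [0.0017 0.0013 0.0334] spin -0.001 norm 0.034
```

Emit:
jog_arm([
  [0.001, 0.001, 0.01, 0],
  [0.001, 0.001, 0.02, 0],
  [0.001, 0.001, 0.028, 0],
  [0.001, 0.001, 0.032, 0],
  [0.001, 0.001, 0.034, 0],
  [0.001, 0.001, 0.034, 0],
])

```text
clock: 21.4
position: [0.5066, -0.447, 0.2119]
ee_rot: [2.156, 2.284, -0.0]
force: [-0.7, -0.1, -1.4]
width: 0.131
gripper_force: 25.0
```

```bash
python3 p.py 0.506 -0.4465 0.2115 3.3
```

```text
t 21.4 pos [ 0.5066 -0.447   0.2119] th 3.3 tilt [ 0. -0. -1.] w 0.012 gf 25.0 F [-0.7 -0.1 -1.4] q7 1.12
[0.506, -0.4465, 0.2115, 3.3] -> shift [ 0.0006 -0.0006  0.0004] spin 0.0 norm 0.001
```

Emit:
jog_arm([
  [0, 0, 0.001, 0],
  [0, 0, 0.002, 0],
  [0, 0, 0.002, 0],
])

```text
clock: 21.78
position: [0.5068, -0.4472, 0.2114]
ee_rot: [2.155, 2.284, 0.001]
force: [-1.8, 4.2, 10.4]
width: 0.129
gripper_force: 25.0
```

Emit:
jog_arm([
  [0, 0, -0.001, 0],
  [0, 0, -0.001, 0],
  [0, 0, -0.001, 0],
  [0, 0, -0.001, 0],
], hand=0.028)

```text
clock: 22.28
position: [0.5066, -0.4468, 0.2105]
ee_rot: [-2.156, -2.285, 0.0]
force: [0.6, 1.3, 0.1]
width: 0.305
gripper_force: 0.0
```

Emit:
jog_arm([
  [0, 0, -0.01, 0],
  [0, 0, -0.025, 0],
  [0, 0, -0.05, 0],
  [0, 0, -0.09, 0],
  [0, 0, -0.14, 0],
  [0.05, 0, -0.14, 0],
  [0.11, 0, -0.14, 0],
  [0.17, 0, -0.14, 0],
  [0.17, 0, -0.14, 0],
  [0.17, 0, -0.14, 0],
])

```text
clock: 23.52
position: [0.4968, -0.2775, 0.3519]
ee_rot: [2.155, 2.284, 0.001]
force: [0.5, -1.2, 0.3]
width: 0.303
gripper_force: 0.0
```

```bash
python3 - <<'E'
from m import *
for n in('scene','top'):
    im=shot(n); save(im,n+'5.png')
    P=cloud(im); Z=P[...,2]; X=P[...,0]; Y=P[...,1]; C=im['color'].astype(int); b=C[...,2];r=C[...,0]
    blobs(P,(b>r+40)&(abs(Z-.224)<.007)&(Y<-.2)&(Y>-.6)&(X>.25)&(X<.7),n+'hung')
    blobs(P,(b>r+40)&(abs(Z-.131)<.006)&(abs(Y+.1)<.15)&(X>.3)&(X<.7),n+' caddy')
E
python3 p.py 0.5885 -0.107 0.23 15
```

```text
scenehung px [128 186] n 211 rect [ 0.5085 -0.4463  0.0154  0.0912] mean [ 0.5106 -0.4479  0.2222] dir deg 93.3
scene caddy px [279 246] n 182 rect [ 0.59   -0.1078  0.0141  0.0905] mean [ 0.5904 -0.1073  0.1292] dir deg 104.6
top caddy px [345 204] n 296 rect [ 0.5885 -0.106   0.0123  0.0901] mean [ 0.5881 -0.1053  0.1305] dir deg 104.8
t 23.62 pos [ 0.4963 -0.279   0.3515] th 3.2 tilt [ 0.001 -0.001 -1.   ] w 0.0284 gf 0.0 F [-0.3 -0.1  0. ] q7 0.79
[0.5885, -0.107, 0.23, 15.0] -> shift [0.1668 0.1015 0.1214] spin -0.206 norm 0.23
```

View pics/scene5.png

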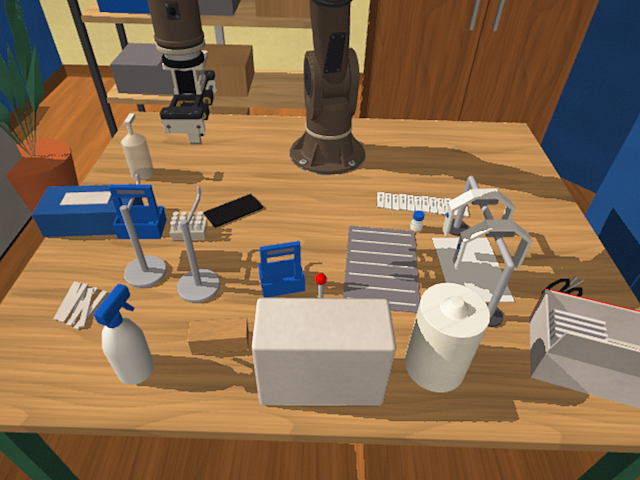

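The first caddy hangs on the far hook (135,205), undisturbed. Next the other caddy at (280,265).

Emit:
jog_arm([
  [0.05, 0.03, 0, -0.1],
  [0.1, 0.06, 0, -0.206],
  [0.15, 0.09, 0.02, -0.206],
  [0.167, 0.102, 0.06, -0.206],
  [0.167, 0.102, 0.1, -0.206],
  [0.167, 0.102, 0.12, -0.206],
  [0.167, 0.102, 0.12, -0.206],
  [0.167, 0.102, 0.12, -0.206],
], hand=0.045)

```text
clock: 24.62
position: [0.5895, -0.1061, 0.2318]
ee_rot: [1.912, 2.491, 0.0]
force: [0.3, 0.6, 0.6]
width: 0.49
gripper_force: 0.0
```

```bash
python3 p.py 0.5885 -0.107 0.12 14.8
```

```text
t 24.62 pos [ 0.5895 -0.1061  0.2318] th 15.0 tilt [ 0.001 -0.001 -1.   ] w 0.045 gf 0.0 F [0.3 0.6 0.6] q7 0.72
[0.5885, -0.107, 0.12, 14.8] -> shift [-0.0005 -0.0013  0.1118] spin 0.004 norm 0.112
```

Emit:
jog_arm([
  [-0.001, -0.001, 0.05, 0],
  [-0.001, -0.001, 0.09, 0],
  [-0.001, -0.001, 0.106, 0],
  [-0.001, -0.001, 0.112, 0],
  [-0.001, -0.001, 0.112, 0],
])

```text
clock: 25.25
position: [0.5891, -0.1062, 0.1199]
ee_rot: [1.909, 2.493, 0.001]
force: [-0.5, -0.3, -0.0]
width: 0.492
gripper_force: 0.0
```

Emit:
jog_arm([
  [0, 0, 0, 0],
  [0, 0, 0, 0],
  [0, 0, 0, 0],
  [0, 0, 0, 0],
  [0, 0, 0, 0],
  [0, 0, 0, 0],
], hand=0.004)

```text
clock: 26.0
position: [0.5881, -0.1057, 0.1186]
ee_rot: [-1.91, -2.494, 0.0]
force: [-0.4, -0.2, -0.5]
width: 0.129
gripper_force: 25.0
```

```bash
python3 p.py 0.5885 -0.107 0.32 15 0.435 -0.15 0.32 15  0.435 -0.2935 0.32 -3.6
```

```text
t 26.0 pos [ 0.5881 -0.1057  0.1186] th 15.1 tilt [-0.  0. -1.] w 0.0118 gf 25.0 F [-0.4 -0.2 -0.5] q7 0.82
[0.5885, -0.107, 0.32, 15.0] -> shift [-0.0013 -0.     -0.2014] spin 0.002 norm 0.201
[0.435, -0.15, 0.32, 15.0] -> shift [-0.0028 -0.1594 -0.2013] spin 0.002 norm 0.257
[0.435, -0.2935, 0.32, -3.6] -> shift [-0.1413 -0.1968 -0.2014] spin 0.327 norm 0.315
```

Emit:
jog_arm([
  [0, 0, -0.05, 0],
  [0, 0, -0.11, 0],
  [0, 0, -0.16, 0],
  [0, 0, -0.201, 0],
  [0, -0.04, -0.201, 0.05],
  [0, -0.08, -0.201, 0.1],
  [0, -0.12, -0.201, 0.16],
  [-0.003, -0.16, -0.201, 0.22],
  [-0.05, -0.173, -0.201, 0.28],
  [-0.1, -0.186, -0.201, 0.327],
  [-0.13, -0.195, -0.201, 0.327],
  [-0.141, -0.197, -0.201, 0.327],
  [-0.141, -0.197, -0.201, 0.327],
  [-0.141, -0.197, -0.201, 0.327],
  [-0.141, -0.197, -0.201, 0.327],
])

```text
clock: 27.88
position: [0.4352, -0.292, 0.3197]
ee_rot: [-2.288, -2.152, -0.001]
force: [0.9, 0.6, -2.0]
width: 0.127
gripper_force: 25.0
```

```bash
python3 - <<'E'
from m import *
im=shot('scene'); save(im,'scene6.png')
P=cloud(im); Z=P[...,2]; X=P[...,0]; Y=P[...,1]; C=im['color'].astype(int); b=C[...,2];r=C[...,0]
blobs(P,(b>r+40)&(Z>.15)&(Y<-.2)&(Y>-.36)&(X>.25)&(X<.6),'caddy')
E
python3 p.py 0.435 -0.2935 0.246 -3.6 0.545 -0.301 0.246 -3.6
```

```text
caddy px [204 162] n 1967 rect [ 0.4368 -0.2914  0.1007  0.0751] mean [ 0.4438 -0.2894  0.2464] dir deg 79.7
t 27.93 pos [ 0.4352 -0.2922  0.3197] th -3.5 tilt [ 0.     0.001 -1.   ] w 0.0118 gf 25.0 F [ 0.3  0.1 -2.2] q7 0.75
[0.435, -0.2935, 0.246, -3.6] -> shift [-0.0014 -0.0002  0.0737] spin 0.002 norm 0.074
[0.545, -0.301, 0.246, -3.6] -> shift [-0.0021  0.1101  0.0737] spin 0.002 norm 0.133
```

Emit:
jog_arm([
  [-0.001, 0, 0.03, 0],
  [-0.001, 0, 0.06, 0],
  [-0.001, 0, 0.074, 0],
  [-0.001, 0, 0.074, 0],
  [-0.001, 0.02, 0.074, 0],
  [-0.001, 0.045, 0.074, 0],
  [-0.001, 0.07, 0.074, 0],
  [-0.001, 0.09, 0.074, 0],
  [-0.001, 0.105, 0.074, 0],
  [-0.001, 0.11, 0.074, 0],
  [-0.001, 0.11, 0.074, 0],
  [-0.001, 0.11, 0.074, 0],
])

```text
clock: 29.42
position: [0.5438, -0.3014, 0.2459]
ee_rot: [-2.291, -2.149, -0.0]
force: [0.5, 0.7, -1.0]
width: 0.129
gripper_force: 25.0
```

```bash
python3 p.py 0.545 -0.301 0.2125 -3.6
```

```text
t 29.43 pos [ 0.5438 -0.3014  0.2459] th -3.7 tilt [-0.  0. -1.] w 0.0119 gf 25.0 F [ 0.5  0.7 -1. ] q7 0.79
[0.545, -0.301, 0.2125, -3.6] -> shift [0.0005 0.0012 0.0334] spin -0.001 norm 0.033
```

Emit:
jog_arm([
  [0, 0.001, 0.01, 0],
  [0, 0.001, 0.02, 0],
  [0, 0.001, 0.028, 0],
  [0, 0.001, 0.032, 0],
  [0, 0.001, 0.034, 0],
  [0, 0.001, 0.036, 0],
  [0, 0.001, 0.036, 0],
])

```text
clock: 30.3
position: [0.5455, -0.3014, 0.2112]
ee_rot: [2.29, 2.15, 0.002]
force: [-4.5, 4.6, 10.7]
width: 0.13
gripper_force: 25.0
```

Emit:
jog_arm([
  [0, 0, -0.001, 0],
  [0, 0, -0.001, 0],
  [0, 0, -0.001, 0],
  [0, 0, -0.001, 0],
], hand=0.028)

```text
clock: 30.8
position: [0.5456, -0.3012, 0.2106]
ee_rot: [-2.29, -2.15, 0.0]
force: [0.8, 0.2, 0.4]
width: 0.305
gripper_force: 0.0
```

Emit:
jog_arm([
  [0, 0, -0.01, 0],
  [0, 0, -0.025, 0],
  [0, 0, -0.05, 0],
  [0, 0, -0.09, 0],
  [0, 0, -0.1, 0],
  [0.05, 0, -0.1, 0],
  [0.11, 0, -0.1, 0],
  [0.17, 0, -0.1, 0],
  [0.23, 0, -0.1, 0],
  [0.23, 0, -0.1, 0],
  [0.23, 0, -0.1, 0],
])

```text
clock: 32.17
position: [0.5599, -0.0719, 0.311]
ee_rot: [2.29, 2.151, -0.0]
force: [-0.6, -0.0, -0.3]
width: 0.306
gripper_force: 0.0
```

```bash
python3 - <<'E'
from m import *
for n in('scene','top'):
    im=shot(n); save(im,n+'7.png')
    P=cloud(im); Z=P[...,2]; X=P[...,0]; Y=P[...,1]; C=im['color'].astype(int); b=C[...,2];r=C[...,0];g=C[...,1]
    blobs(P,(b>r+40)&(abs(Z-.224)<.007)&(Y<-.2)&(Y>-.6)&(X>.25)&(X<.7),n+'hung')
    blobs(P,(abs(Z-.202)<.006)&(Y>.3)&(Y<.45)&(X>.35)&(X<.7),n+'band')
    blobs(P,(r>g+80)&(r>b+80)&(abs(Y)<.2)&(Z>.05)&(X<.8),n+' ball',5)
E
python3 p.py 0.58 -0.015 0.25 0 0.6 -0.015 0.098 0
```

```text
scenehung px [129 186] n 214 rect [ 0.5082 -0.4468  0.0154  0.0914] mean [ 0.5106 -0.4474  0.2221] dir deg 93.4
scenehung px [190 199] n 209 rect [ 0.548  -0.3014  0.0897  0.0137] mean [ 0.5494 -0.3012  0.222 ] dir deg 86.6
sceneband px [484 193] n 284 rect [0.4657 0.3628 0.036  0.0719] mean [0.4674 0.3612 0.2005] dir deg 94.7
sceneband px [499 224] n 360 rect [0.5752 0.3669 0.0366 0.0731] mean [0.5777 0.3657 0.2007] dir deg 91.4
scene ball px [320 278] n 104 rect [ 0.6569 -0.0147  0.0223  0.0198] mean [ 0.66   -0.0148  0.103 ] dir deg 93.2
tophung px [461 219] n 368 rect [ 0.5469 -0.3005  0.0919  0.0119] mean [ 0.5468 -0.2997  0.223 ] dir deg 86.0
tophung px [543 239] n 333 rect [ 0.5082 -0.4444  0.012   0.0905] mean [ 0.5078 -0.4421  0.2229] dir deg 92.7
topband px [ 79 212] n 752 rect [0.577  0.3689 0.0314 0.0788] mean [0.5768 0.367  0.2018] dir deg 93.3
topband px [ 83 275] n 739 rect [0.4666 0.3643 0.0308 0.0764] mean [0.4666 0.3627 0.2019] dir deg 92.8
t 32.27 pos [ 0.5598 -0.0735  0.3111] th -3.8 tilt [ 0. -0. -1.] w 0.028 gf 0.0 F [ 0.1 -0.8 -0.3] q7 0.34
[0.58, -0.015, 0.25, 0.0] -> shift [0.0597 0.0163 0.061 ] spin -0.066 norm 0.087
[0.6, -0.015, 0.098, 0.0] -> shift [0.0611 0.0362 0.213 ] spin -0.066 norm 0.225
```

View pics/scene7.png

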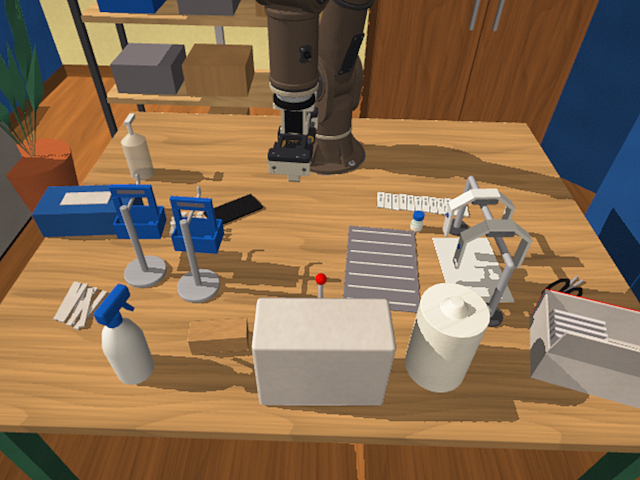

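Everything hangs: caddies at (137,210) and (197,225), bands at (484,200) and (497,235), nothing else moved; lever ball at (320,279). Closing the fingers and turning them across for the lever push.

Emit:
jog_arm([
  [0.03, 0.018, 0, 0.18],
  [0.061, 0.036, 0, 0.36],
  [0.061, 0.036, 0, 0.54],
  [0.061, 0.036, 0, 0.72],
  [0.061, 0.036, 0, 0.9],
  [0.061, 0.036, 0, 1.08],
  [0.061, 0.036, 0, 1.26],
  [0.061, 0.036, 0, 1.4],
  [0.061, 0.036, 0.04, 1.504],
  [0.061, 0.036, 0.06, 1.504],
  [0.061, 0.036, 0.06, 1.504],
  [0.061, 0.036, 0.06, 1.504],
], hand=0.0, newtons=5)

```text
clock: 33.78
position: [0.6003, -0.0139, 0.2519]
ee_rot: [3.141, 0.007, 0.002]
force: [-0.7, -0.0, 0.3]
width: 0.004
gripper_force: 0.0
```

```bash
python3 p.py 0.6 -0.015 0.098 90 0.705 -0.015 0.098 90
```

```text
t 33.77 pos [ 0.6003 -0.0139  0.2519] th -89.8 tilt [ 0.001 -0.    -1.   ] w 0.0004 gf 0.0 F [-0.7 -0.   0.3] q7 -1.0
[0.6, -0.015, 0.098, 90.0] -> shift [-0.0005  0.001   0.1539] spin 0.004 norm 0.154
[0.705, -0.015, 0.098, 90.0] -> shift [0.1045 0.0015 0.154 ] spin 0.004 norm 0.186
```

Tool x is now world +x.

Emit:
jog_arm([
  [0, 0.001, 0.05, 0],
  [0, 0.001, 0.1, 0],
  [0, 0.001, 0.14, 0],
  [0, 0.001, 0.154, 0],
  [0, 0.001, 0.154, 0],
  [0.015, 0.001, 0.154, 0],
  [0.03, 0.001, 0.154, 0],
  [0.04, 0.001, 0.154, 0],
  [0.05, 0.001, 0.154, 0],
  [0.06, 0.001, 0.154, 0],
  [0.07, 0.001, 0.154, 0],
  [0.08, 0.001, 0.154, 0],
  [0.09, 0.001, 0.154, 0],
  [0.1, 0.001, 0.154, 0],
  [0.1, 0.001, 0.154, 0],
  [0.1, 0.001, 0.154, 0],
])

```text
clock: 35.78
position: [0.6967, -0.0136, 0.0957]
ee_rot: [-3.14, -0.004, 0.011]
force: [-13.7, 1.5, 3.1]
width: 0.003
gripper_force: 6.6
```

```bash
python3 - <<'E'
from m import *
for n in('scene','top'):
    im=shot(n); save(im,n+'8.png')
    P=cloud(im); Z=P[...,2]; X=P[...,0]; Y=P[...,1]; C=im['color'].astype(int); b=C[...,2];r=C[...,0];g=C[...,1]
    blobs(P,(r>g+80)&(r>b+80)&(abs(Y)<.2)&(Z>.05)&(X<.8),n+' ball',2)
E
python3 p.py
```

```text
t 35.88 pos [ 0.6968 -0.0136  0.0957] th -89.9 tilt [-0.007  0.002 -1.   ] w 0.0004 gf 6.6 F [-12.7   1.3   3.7] q7 -0.95
```

Emit:
jog_arm([
  [0.003, 0, 0, 0],
  [0.005, 0, 0, 0],
  [0.005, 0, 0, 0],
  [0.005, 0, 0, 0],
])

```text
clock: 36.38
position: [0.6975, -0.0136, 0.0954]
ee_rot: [-3.138, -0.002, 0.024]
force: [-30.8, 4.1, 15.6]
width: 0.007
gripper_force: 15.5
```

Hard stop reached. Back off and inspect.

Emit:
jog_arm([
  [-0.02, 0, 0, 0],
  [-0.06, 0, 0, 0],
  [-0.1, 0, 0, 0],
  [-0.1, 0, -0.06, 0],
  [-0.1, 0, -0.12, 0],
  [-0.15, 0, -0.18, 0],
  [-0.2, 0, -0.18, 0],
  [-0.2, 0, -0.18, 0],
])

```text
clock: 37.38
position: [0.5022, -0.0149, 0.2783]
ee_rot: [-3.135, -0.004, -0.003]
force: [0.2, 1.0, -0.0]
width: 0.009
gripper_force: 0.0
```

```bash
python3 - <<'E'
from m import *
for n in('scene','top'):
    im=shot(n); save(im,n+'9.png')
    P=cloud(im); Z=P[...,2]; X=P[...,0]; Y=P[...,1]; C=im['color'].astype(int); b=C[...,2];r=C[...,0];g=C[...,1]
    blobs(P,(b>r+40)&(abs(Z-.224)<.007)&(Y<-.2)&(Y>-.6)&(X>.25)&(X<.7),n+'hung')
    blobs(P,(abs(Z-.202)<.006)&(Y>.3)&(Y<.45)&(X>.35)&(X<.7),n+'band')
    blobs(P,(r>g+80)&(r>b+80)&(abs(Y)<.2)&(Z>.05)&(X<.8),n+' ball',2)
E
python3 p.py
```

```text
scenehung px [128 186] n 219 rect [ 0.5081 -0.4467  0.016   0.092 ] mean [ 0.5107 -0.4481  0.222 ] dir deg 93.5
scenehung px [190 199] n 205 rect [ 0.5484 -0.3008  0.0889  0.0141] mean [ 0.5494 -0.3012  0.222 ] dir deg 86.8
sceneband px [484 193] n 289 rect [0.4656 0.3622 0.0354 0.0742] mean [0.4677 0.3612 0.2006] dir deg 92.6
sceneband px [499 224] n 360 rect [0.5767 0.367  0.0355 0.0731] mean [0.5774 0.3659 0.2006] dir deg 91.2
tophung px [461 219] n 366 rect [ 0.547  -0.3005  0.0911  0.0124] mean [ 0.5468 -0.2994  0.223 ] dir deg 86.2
tophung px [542 239] n 331 rect [ 0.5084 -0.4443  0.012   0.0893] mean [ 0.5078 -0.4416  0.223 ] dir deg 92.8
topband px [ 79 212] n 747 rect [0.5771 0.3683 0.0314 0.0779] mean [0.5768 0.3671 0.202 ] dir deg 92.6
topband px [ 83 275] n 743 rect [0.4666 0.3637 0.0309 0.0791] mean [0.4667 0.3627 0.2019] dir deg 92.8
top ball px [296 141] n 115 rect [ 0.7195 -0.012   0.0211  0.0227] mean [ 0.7191 -0.0121  0.1014] dir deg 129.9
t 37.48 pos [ 0.5053 -0.0138  0.2775] th -89.7 tilt [ 0.002  0.003 -1.   ] w 0.0005 gf 0.0 F [0.5 0.8 0.6] q7 -1.14
```

View pics/top9.png

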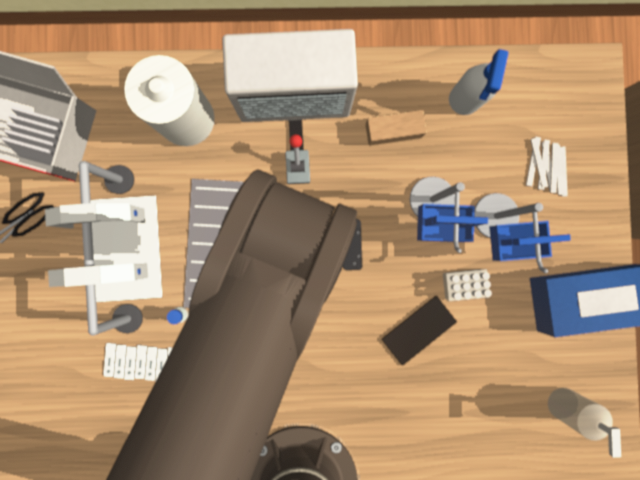

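The top view shows the lever ball now at (296,141), leaning away. Its travel, its 5 mm height drop and the hard stop all fit fully on. Both caddies and both bands hang freely, and the loose items I could see are in place. Handing in.

```bash
python3 -c "
from cell import arm
print(arm.sign_off())"
```

```text
the job is handed in; nothing more can be done
None
```

The job is handed in at about 37 s: both caddies hang on separate hooks, the two headbands present are draped apart on the rail, and the blower lever was then pushed back to its stop.

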